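# Cull the unsound kiln posts and complete the shelf's set

### The arm

A 6-joint arm with a two-finger parallel gripper is mounted at the origin on the work surface. World frame = base frame: x ahead of the robot, y to its left, z up, the work surface at z = 0. Lengths are in m, angles in rad, forces in N, time in s.
With the tool pointing down it reaches from about 0.35 to 0.85 m from the base axis. Payload 8.1 kg.
Tool frame: the origin (TCP) lies at the very end of the fingers, on their centre line; the grasp point (between the pads) lies 19 mm behind it (manip.grip_point_offset is the y of the grasp point in the tool frame, in m); y points along the fingers, x is the direction in which the jaws open and shut, and the axes are right-handed (so a half turn about y gives the same grasp; the last joint's range is limited). The gripper opens to 93 mm and grips with 3 to 60 N. Pads are 15 mm wide; open, the fingers measure 128 mm over their backs; the gripper's body (75 mm by 188 mm) begins 65 mm behind the grasp point.
Start: joints at [1.108, 0.13, 1.488, -0, 1.523, -0.085], TCP at [0.221, 0.558, 0.219] pointing down, gripper open.
Joint ranges: [-2.96, 2.96], [-0.89, 2.26], [0.02, 2.5], [-1.34, 4.48], [0, 2.73], [-2.66, 2.66]. Speed limits (rad/s): [2.39, 2.39, 2.79, 3.14, 3.14, 3.14].

### API

Orientations are given as a rotation vector (axis times angle).
In Python, from plant import manip gives the robot as it stands.
- The arm moves only by the shell command python3 -m crank 'ROWS' [OPENING] [FORCE]. ROWS is JSON, a list that holds one entry, the list of rows, each a list of 6 numbers: the shift along the tool's x, y, z in mm, then the turn, a rotation vector about the tool's x, y, z in degrees. In form: [[[dx, dy, dz, wx, wy, wz], ...]]. A call has 1 to 5 rows; each row shifts and turns the commanded pose from where the row before left it, along the tool's axes as they then stand; what a row does not reach is not made up. A row lasts 1/8 s, in which the tool goes at most 62.5 mm and 10.7 degrees, less where a joint would pass 70% of its speed; a pose out of reach is approached as far as the arm can. A call is refused whole if a number of a shift passes 62.5 or a number of a turn 10.7, either way. A call with a gripper value outside its range is refused whole. OPENING is the closure, from 0 (fully open) to 1 (shut), set as the call begins (- or left out, the last holds). The fingers move at their own pace and stop on an object; FORCE is the grip in N (left out, the last holds). Time passes only in rows, so rows that do not move let the fingers close. It gives the time, the measured TCP pose, the force and the opening at its end, in the units of the state.
- manip.state(): the state, without advancing time (a new reading comes with each control period).
- manip.camera(name): name is "side" or "top" or "wrist"; returns a dict with "frame" (400x640x3 uint8, red, green, blue), "depth" (400x640 float32, m along the optical axis (not along the pixel's ray), 0 where there is no reading), "fovy" (degrees; the focal length in pixels is half the picture's height over the tangent of half this angle, whatever the lens; pixels are square), "cx", "cy" (the principal point, pixels), "R" (3x3) and "t" (3): a world point X has camera coordinates R X + t. Camera axes: x right, y down, z forward; pixel columns grow to the right and rows downward; lengths in m; the calibration is good to about 2 mm. A picture is of the moment at which its call begins.
- manip.sign_off(): hands the job in, once; it reports no verdict.
The state is a dict: "time": time; "joint_positions": joint angles; "qvel": joint speeds; "joint_efforts": joint torques, N m; "ee_pos": TCP position; "tcp_rot": TCP orientation; "wrist_force": force on the tool from outside, world axes, zero at the start; "torque": the same for the moment, N m; "gripper_width": opening from 0.0 (shut) to 1.0 (fully open).
Only numpy, scipy, OpenCV 4.12 (cv2) and the standard library are available. Lean on these libraries where they do the work, as an engineer would, in place of code of your own. Each camera call takes 0.05 s, during which the arm holds its last target. There are 200 camera calls.

### The job

Five kiln posts stand here, three in the collars of the grey kiln shelf and two spares on the white plaster bat; one of the five is too short and one has its top broken away, one of these two being in a collar. Put both unsound posts in the wooden scrap crate and stand the sound spare in the collar that comes free, so that every collar holds a sound post standing upright on the shelf. Do not drop or knock over a sound post, and leave the other things on the table as they are.

Things in the scene. Friction and masses are not known exactly. Their poses are not given: they have to be found in the camera images.
- post_a: sound kiln post: plain cream ceramic cylinder, 40 mm diameter, 130 mm tall, flat ends, 0.2 to 0.4 kg. Origin: centre of its underside, z up along the post. The three sound posts are alike; two start in collars of the kiln shelf, one stands as a spare on the bat
- post_b: sound kiln post: plain cream ceramic cylinder, 40 mm diameter, 130 mm tall, flat ends, 0.2 to 0.4 kg. Origin: centre of its underside, z up along the post. The three sound posts are alike; two start in collars of the kiln shelf, one stands as a spare on the bat
- post_c: sound kiln post: plain cream ceramic cylinder, 40 mm diameter, 130 mm tall, flat ends, 0.2 to 0.4 kg. Origin: centre of its underside, z up along the post. The three sound posts are alike; two start in collars of the kiln shelf, one stands as a spare on the bat
- post_short: unsound post: same cream ceramic and 40 mm diameter, but only 98 mm tall. Origin: centre of its underside, z up along the post. Starts either in a collar or on the bat
- post_broken: unsound post: cream ceramic, 40 mm diameter, 130 mm tall, but its top is broken away slantwise on its +x side: the break runs from the top, 3 mm to the -x side of the axis, down to 80 mm above the foot at the +x edge; below 80 mm it is whole. Origin: centre of its underside, z up. Of the short and the broken post one starts in a collar, the other on the bat
- post_short_mid (a point): point on the axis of post_short, half way up (49 mm above its foot)
- post_broken_mid (a point): point on the axis of post_broken, half way up (65 mm above its foot)
- kiln_shelf: fixed round grey kiln shelf lying on the table, 250 mm across, its top 20 mm above the table, with three collars. Origin: centre of its underside
- collar_0 (a point): collar 0: round grey ring on the kiln shelf, 49 mm inside diameter, 60 mm outside, 14 mm high; the point is the middle of the collar at its floor (the shelf's top), 20 mm above the table, z up. The three collars stand in a triangle 135 mm apart
- collar_1 (a point): collar 1: round grey ring on the kiln shelf, 49 mm inside diameter, 60 mm outside, 14 mm high; the point is the middle of the collar at its floor (the shelf's top), 20 mm above the table, z up. The three collars stand in a triangle 135 mm apart
- collar_2 (a point): collar 2: round grey ring on the kiln shelf, 49 mm inside diameter, 60 mm outside, 14 mm high; the point is the middle of the collar at its floor (the shelf's top), 20 mm above the table, z up. The three collars stand in a triangle 135 mm apart
- bat: fixed round white plaster bat on the table, 230 mm across, its top 20 mm above the table; two spare posts stand free on it, 110 mm apart. Origin: centre of its underside. It lies left or right of the kiln shelf, the scrap crate on the other side
- crate: fixed open wooden scrap crate, empty at the start, 210 mm (x) by 190 mm (y) outside, 70 mm high, walls and floor 8 mm thick. Origin: centre of its underside, axes along its sides
- scraper: bystander: wooden scraper with a steel blade, 175 mm long, 22 mm wide, 8 mm high, lying along its x on the bat between the two spare posts. Not to be disturbed
- test_disc: bystander: white porcelain test disc, 44 mm across, 10 mm high, lying in the middle of the kiln shelf. Not to be disturbed
- dividers: bystander: steel dividers lying open, 170 mm long along x, 80 mm wide at the points, 12 mm high; origin at the pivot. Not to be disturbed
- plaster_ring: bystander: white plaster ring lying flat, 130 mm outside, 22 mm high. Not to be disturbed
- mug: bystander: white mug, 76 mm across, 85 mm high. Not to be disturbed
- brush: bystander: brush lying on the table in front of the robot, about 200 mm long, about 25 mm high. Not to be disturbed
- slip_jar: bystander: closed white jar, 72 mm across, 100 mm high. Not to be disturbed
There are look-alikes about, which are no part of the job. Leave any black, green or orange look-alike of the post_broken alone.

How it is judged:
By the outcome, as a careful person would: the job done as asked, in the order asked, and still so for the second after the job is handed in, with the robot touching nothing.
It also fails if it takes over 72 s, if anything falls off the work surface, if the arm or the gripper's body presses on something with over 40 N, if the wrist force passes 120 N, or if a joint passes its speed limit or range.

## Working session

There is one attempt and no reset: what is moved stays moved. The work goes in short steps, Python scripts to look and compute and a shell command to move; the robot and the scene stay as the last step left them, time stands still between calls to the robot, and variables do not carry over. Pictures are saved under pics/ and viewed, about 8 in all and at most 12, crops included, and the job is handed in when it is done.

```bash
mkdir -p pics; ls
cat > h.py <<'E'
import numpy as np, cv2
from plant import manip
def cam(n):
    c=manip.camera(n); c['f']=200/np.tan(np.radians(c['fovy'])/2); return c
def pts(c):
    d=c['depth']; v,u=np.mgrid[:400,:640]
    P=np.stack([(u-c['cx'])/c['f']*d,(v-c['cy'])/c['f']*d,d],-1)
    return (P-np.array(c['t']))@np.array(c['R'])
def ray(c,u,v,z):
    R=np.array(c['R']);o=-R.T@np.array(c['t'])
    d=R.T@np.array([(u-c['cx'])/c['f'],(v-c['cy'])/c['f'],1]); return o+d*(z-o[2])/d[2]
def save(c,n,crop=None,s=1):
    im=c['frame'][:,:,::-1]
    if crop: im=im[crop[1]:crop[3],crop[0]:crop[2]]
    cv2.imwrite('pics/'+n,cv2.resize(im,None,fx=s,fy=s,interpolation=cv2.INTER_CUBIC))
def rot():
    s=manip.state(); R=cv2.Rodrigues(np.array(s['tcp_rot'],float))[0]; return s,R
E
python3 - <<'E'
from h import *
import pickle
t=cam('top');s=cam('side');save(t,'top.png');save(s,'side.png')
pickle.dump((t,s),open('ts.pkl','wb'))
for c in(t,s): print(c['f'],-np.array(c['R']).T@c['t'])
print(manip.state(),manip.grip_point_offset); print(rot()[1].round(3))
E
```

```text
pics
362.47817272409065 [0.46724221 0.09140194 1.04991777]
440.99633089417046 [ 0.22443347 -0.79016752  0.8946376 ]
{'time': 0.1, 'joint_positions': array([ 1.10758523e+00,  1.31057766e-01,  1.48916522e+00, -2.17104775e-05,
        1.52303406e+00, -8.54019595e-02]), 'qvel': array([ 0.00016776, -0.00024026, -0.00324269, -0.00155967,  0.00013286,
       -0.00147406]), 'joint_efforts': array([ 2.49956047e-04, -5.61340141e+01, -4.93096733e+01,  7.70209450e-02,
        2.90484040e-02,  9.12338578e-06]), 'ee_pos': array([0.22108455, 0.55722045, 0.21771185]), 'tcp_rot': array([-1.36542989, -0.92547491,  0.92785217]), 'wrist_force': array([-0.90239589,  0.15783842, -0.13225904]), 'torque': array([-0.01345572,  0.01840565,  0.03558802]), 'gripper_width': 1.002207172218074} -0.0188
[[ 0.369 -0.001 -0.929]
 [ 0.929 -0.001  0.369]
 [-0.002 -1.     0.   ]]
```

View pics/top.png

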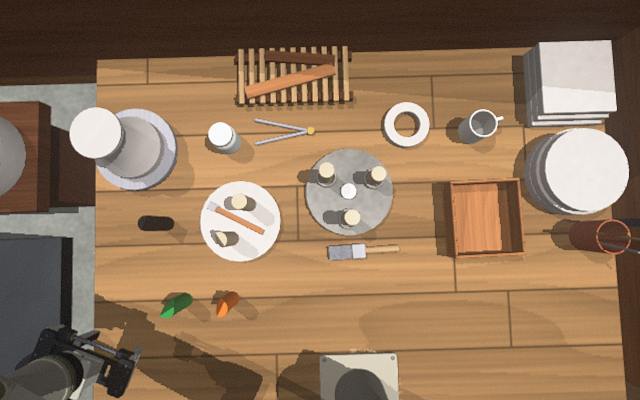

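View pics/side.png

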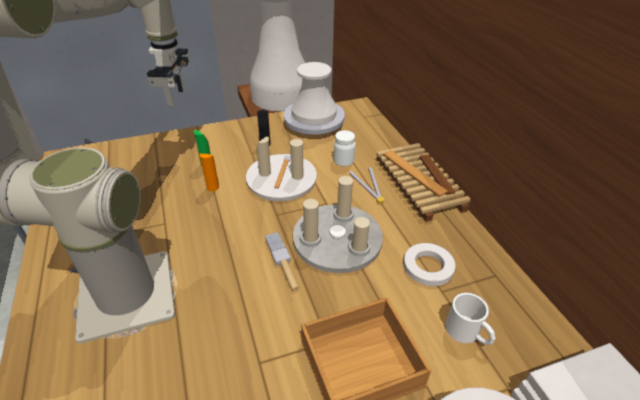

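Top view: the shelf is at (349,191), with posts at (326,172), (376,174) and (350,216). The bat is at (240,221), with posts at (239,202) and (222,238). The crate is at (486,217).

What could be mistaken for the targets:
- **Broken post:** the cream post on the bat at top (222,238), side (264,157). Look-alikes are green (177,304), orange (228,302) and black (155,223).
- **Short post:** the cream posts in collars. The one at top (376,174), side (360,233) looks short.
- **Sound spare:** top (239,202), side (297,160).

Next I'll measure these and check one close crop.

Run:
```python
from h import *
import pickle
t,s=pickle.load(open('ts.pkl','rb'))
P=pts(t);Q=pts(s)
# tops
for n,(u,v) in dict(c_l=(326,172),c_r=(376,174),c_n=(350,216),spare=(239,202),brk=(222,238)).items():
    W=P[v-18:v+18,u-18:u+18].reshape(-1,3); W=W[W[:,2]>0.085]
    zt=np.percentile(W[:,2],97); T=W[W[:,2]>zt-.012]
    (cx,cy),r=cv2.minEnclosingCircle(T[:,:2].astype(np.float32))
    print(n,'ztop',zt.round(4),'n',len(T),'mean',T.mean(0).round(4),'circ',round(cx,4),round(cy,4),'r',round(r,4))
    # side: cloud within 30mm
    d=np.hypot(Q[...,0]-cx,Q[...,1]-cy); m=(d<.035)&(Q[...,2]>.06)
    S=Q[m]; print('   side ztop',np.percentile(S[:,2],98).round(4),'xy span',S[:,:2].min(0).round(3),S[:,:2].max(0).round(3))
hsv=cv2.cvtColor(t['frame'],cv2.COLOR_RGB2HSV)
for n,(u,v,z) in dict(crate=(486,217,.07),disc=(348,191,.03),shelf=(349,191,.02),bat=(240,221,.02)).items(): print(n,ray(t,u,v,z).round(3))
for uv in [(453,182),(518,180),(522,253),(455,257)]: print('crate rim',P[uv[1],uv[0]].round(3), ray(t,*uv,.07).round(3))
a=t['frame'][150:270,180:420,::-1];b=s['frame'][125:285,230:400,::-1]
a=cv2.resize(a,None,fx=3.2,fy=3.2,interpolation=2)[:300];a=cv2.resize(t['frame'][150:270,190:400,::-1],(480,274),interpolation=2)
b=cv2.resize(b,(300,282),interpolation=2)[:274]
cv2.imwrite('pics/crop.png',np.hstack([a,b]))
```

```text
c_l ztop 0.153 n 205 mean [0.6048 0.0753 0.1712] circ 0.5472 0.0795 r 0.0809Traceback (most recent call last):
  File "<stdin>", line 13, in <module>
    return _quantile_unchecked(
        a, q, axis, out, overwrite_input, method, keepdims, weights)
    return _ureduce(a,
                    func=_quantile_ureduce_func,
    ...<5 lines>...
                    overwrite_input=overwrite_input,
                    method=method)
    r = func(a, **kwargs)
    result = _quantile(arr,
                       quantiles=q,
    ...<2 lines>...
                       out=out,
                       weights=wgt)
    slices_having_nans = np.isnan(arr[-1, ...])
                                  ~~~^^^^^^^^^
IndexError: index -1 is out of bounds for axis 0 with size 0
```

```bash
cat > m.py <<'E'
from h import *
def tops(P,C):
  for n,(u,v) in C.items():
    W=P[v-18:v+18,u-18:u+18].reshape(-1,3); W=W[(W[:,2]>0.085)&(W[:,2]<.2)]
    zt=np.percentile(W[:,2],95); T=W[abs(W[:,2]-zt)<.008]; m=np.median(T,0); T=T[np.linalg.norm(T-m,axis=1)<.03]
    (cx,cy),r=cv2.minEnclosingCircle(T[:,:2].astype(np.float32))
    print(n,'ztop',zt.round(4),'n',len(T),'mean',T.mean(0).round(4),'circ',round(cx,4),round(cy,4),'r',round(r,4))
E
python3 - <<'E'
from m import *
import pickle
t,s=pickle.load(open('ts.pkl','rb'))
P=pts(t);Q=pts(s)
tops(P,dict(c_l=(326,172),c_r=(376,174),c_n=(350,216),spare=(239,202),brk=(222,238)))
print('side')
tops(Q,dict(c_l=(345,188),c_r=(361,225),c_n=(311,208),spare=(297,150),brk=(264,148)))
for n,(u,v,z) in dict(disc=(348,191,.03),shelf=(349,191,.02),bat=(240,221,.02)).items(): print(n,ray(t,u,v,z).round(3))
for uv in [(453,182),(518,180),(522,253),(455,257)]: print('crate rim',P[uv[1],uv[0]].round(3), ray(t,*uv,.07).round(3))
a=cv2.resize(t['frame'][150:270,190:400,::-1],(480,274),interpolation=2)
b=cv2.resize(s['frame'][125:285,230:400,::-1],(300,282),interpolation=2)[:274]
cv2.imwrite('pics/crop.png',np.hstack([a,b]))
E
```

```text
c_l ztop 0.1516 n 197 mean [0.6085 0.0748 0.1494] circ 0.6088 0.0749 r 0.0198
c_r ztop 0.12 n 187 mean [ 0.5998 -0.0607  0.1174] circ 0.6004 -0.061 r 0.0201
c_n ztop 0.152 n 199 mean [0.4885 0.0142 0.1494] circ 0.4882 0.0139 r 0.0199
spare ztop 0.1516 n 200 mean [0.5361 0.2941 0.1495] circ 0.5364 0.2939 r 0.0198
brk ztop 0.1512 n 99 mean [0.4461 0.3377 0.1491] circ 0.4432 0.3427 r 0.0196
side
c_l ztop 0.1541 n 126 mean [0.6071 0.0726 0.1522] circ 0.6086 0.0739 r 0.0205
c_r ztop 0.1229 n 152 mean [ 0.5982 -0.063   0.1204] circ 0.5986 -0.0606 r 0.0208
c_n ztop 0.1547 n 147 mean [0.4872 0.0125 0.1527] circ 0.4886 0.0144 r 0.0221
spare ztop 0.1547 n 93 mean [0.5354 0.2919 0.1527] circ 0.5375 0.2934 r 0.0217
brk ztop 0.1534 n 51 mean [0.4441 0.3351 0.1519] circ 0.4438 0.3423 r 0.0213
disc [0.564 0.013 0.03 ]
shelf [0.565 0.01  0.02 ]
bat [0.488 0.322 0.02 ]
crate rim [ 0.576 -0.269  0.071] [ 0.576 -0.269  0.07 ]
crate rim [ 0.577 -0.446  0.07 ] [ 0.577 -0.446  0.07 ]
crate rim [ 0.38  -0.444  0.071] [ 0.38  -0.444  0.07 ]
crate rim [ 0.374 -0.267  0.063] [ 0.374 -0.264  0.07 ]
```

View pics/crop.png

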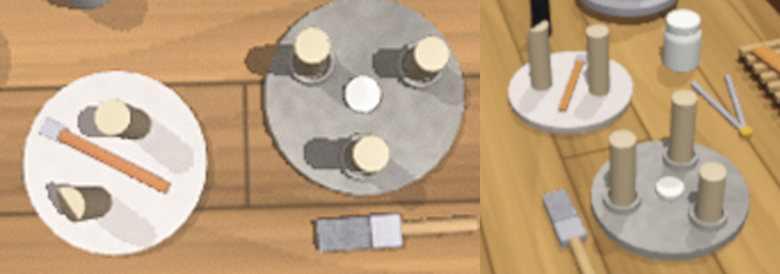

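The crop confirms the choices:
- **Broken post:** the bat post at crop (72,202), with its break facing +y/−x.
- **Sound spare:** crop (112,118), top at z≈0.152.
- **Short post:** right collar, crop (430,52), top at z≈0.12.

The broken post's axis is about (0.442,0.345). I'll grip it with the jaws across the break direction, at about 40°, with the TCP at z 0.08. First I turn by +28° about tool y.

```bash
cat > go.py <<'E'
import sys
from h import *
s,R=rot(); p=np.array(s['ee_pos'])
print('t',round(s['time'],2),'p',p.round(4),'jaw',np.degrees(np.arctan2(R[1,0],R[0,0])).round(1),'down',R[:,1].round(3),'w',round(s['gripper_width'],3),'F',np.array(s['wrist_force']).round(1))
if len(sys.argv)>3:
    d=R.T@(np.array([float(a) for a in sys.argv[1:4]])-p)*1000; print('tool shift mm',d.round(1))
E
python3 -m crank '[[[0,0,0,0,9.3,0],[0,0,0,0,9.3,0],[0,0,0,0,9.3,0],[0,0,0,0,0,0]]]' 0
python3 go.py .4417 .3453 .2
```

```text
time: 0.6
ee_pos: [0.2212, 0.5575, 0.2181]
tcp_rot: [-1.5, -0.553, 0.554]
wrist_force: [0.4, -0.9, 0.9]
gripper_width: 1.003
t 0.6 p [0.2212 0.5575 0.2181] jaw 40.5 down [-0.    -0.001 -1.   ] w 1.003 F [ 0.4 -0.9  0.9]
tool shift mm [  29.9   18.2 -304.5]
```

```bash
python3 -m crank '[[[6,2,-50,0,0,0],[6,2,-50,0,0,0],[6,2,-50,0,0,0],[6,2,-50,0,0,0],[6,2,-50,0,0,0]]]' >/dev/null
python3 -m crank '[[[0,0,-25,0,0,0],[0,0,-20,0,0,0],[0,0,0,0,0,0]]]' >/dev/null
python3 go.py .4417 .3453 .2
python3 - <<'E'
from m import *
c=cam('wrist');save(c,'w1.png')
E
```

```text
t 1.6 p [0.4361 0.352  0.2085] jaw 40.5 down [-0. -0. -1.] w 0.999 F [1.  0.2 0.6]
tool shift mm [-0.1  8.5 -8.8]
```

View pics/w1.png

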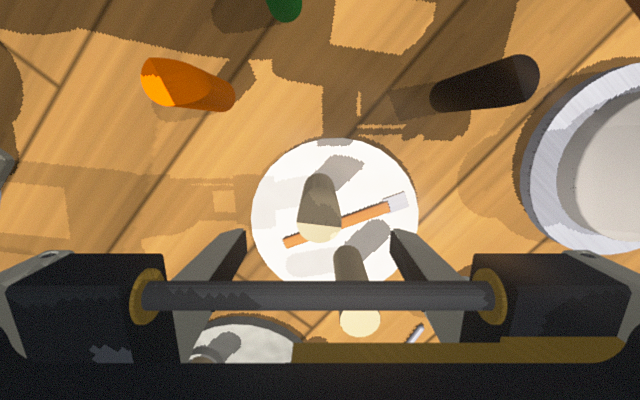

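The wrist view shows the broken post between the fingers at (320,210). Its break chord lies nearly along the jaw axis, and the spare is at (355,320). I'll centre on it and descend to z 0.08.

```bash
python3 -m crank '[[[0,30,-8.8,0,0,0],[0,35,0,0,0,0],[0,35,0,0,0,0],[0,28.5,0,0,0,0],[0,0,0,0,0,0]]]' >/dev/null
python3 go.py .4417 .3453 .08
python3 -m crank '[[[0,0,0,0,0,0],[0,0,0,0,0,0],[0,0,0,0,0,0],[0,0,0,0,0,0],[0,0,0,0,0,0]]]' 1 25
python3 go.py .4417 .3453 .08
```

```text
t 2.27 p [0.4384 0.3458 0.0774] jaw 40.6 down [-0.005 -0.003 -1.   ] w 1.0 F [-0.1 -0.3 -0.2]
tool shift mm [ 2.2 -2.6 -2.5]
time: 2.9
ee_pos: [0.4414, 0.346, 0.0804]
tcp_rot: [-1.499, -0.553, 0.552]
wrist_force: [-0.7, 0.4, 0.1]
gripper_width: 0.515
t 2.9 p [0.4414 0.346  0.0804] jaw 40.4 down [ 0.  0. -1.] w 0.515 F [-0.7  0.4  0.1]
tool shift mm [-0.2  0.4 -0.7]
```

```bash
python3 -m crank '[[[0,0,0,0,0,0],[0,0,0,0,0,0],[0,0,0,0,0,0]]]' 1 25
python3 -m crank '[[[0,-20,0,0,0,0],[0,-40,0,0,0,0],[0,-40,0,0,0,0],[0,-40,0,0,0,0],[0,-10,0,0,0,0]]]' 
python3 go.py .476 -.316 .235
```

```text
time: 3.28
ee_pos: [0.4413, 0.346, 0.0802]
tcp_rot: [-1.499, -0.553, 0.552]
wrist_force: [1.1, -0.1, 0.2]
gripper_width: 0.422
time: 3.9
ee_pos: [0.4426, 0.3469, 0.2345]
tcp_rot: [-1.498, -0.557, 0.548]
wrist_force: [0.3, 0.1, -3.2]
gripper_width: 0.426
t 3.9 p [0.4426 0.3469 0.2345] jaw 40.5 down [ 0.005  0.003 -1.   ] w 0.426 F [ 0.3  0.1 -3.2]
tool shift mm [-404.8   -2.5 -526.1]
```

```bash
python3 -m crank '[[[0,-20,0,0,10.1,0],[0,0,0,0,10.1,0],[0,0,0,0,10.1,0],[0,0,0,0,10.1,0],[0,0,0,0,0,0]]]' >/dev/null
python3 go.py .476 -.316 .255
python3 -m crank '[[[0,0,-20,0,0,0],[2,0,-40,0,0,0],[3,0,-45,0,0,0],[3,0,-45,0,0,0],[3,0,-45,0,0,0]]]' >/dev/null
python3 -m crank '[[[3,0,-45,0,0,0],[3,0,-45,0,0,0],[3,0,-45,0,0,0],[3,0,-45,0,0,0],[3,0,-45,0,0,0]]]' >/dev/null
python3 go.py .476 -.316 .255
```

```text
t 4.53 p [0.4406 0.3456 0.2487] jaw 0.1 down [-0.002 -0.001 -1.   ] w 0.426 F [ 0.4  0.  -2.2]
tool shift mm [  34.    -5.5 -661.7]
t 5.78 p [ 0.4667 -0.0761  0.2499] jaw 0.2 down [-0. -0. -1.] w 0.427 F [ 0.9  0.4 -3.1]
tool shift mm [   8.3   -5.  -239.9]
```

```bash
python3 -m crank '[[[2,0,-45,0,0,0],[2,0,-45,0,0,0],[2,0,-45,0,0,0],[2,0,-45,0,0,0],[0,0,-45,0,0,0]]]' >/dev/null
python3 -m crank '[[[0,0,-45,0,0,0],[0,0,-30,0,0,0],[0,0,-18,0,0,0],[0,0,0,0,0,0]]]' >/dev/null
python3 go.py .476 -.396 .069
python3 - <<'E'
from h import *
P=pts(cam('top'));z=P[...,2]
m=(abs(z-.07)<.006)&(abs(P[...,0]-.476)<.13)&(abs(P[...,1]+.356)<.12)
print(P[m].min(0),P[m].max(0))
E
```

```text
t 6.9 p [ 0.4751 -0.3927  0.2497] jaw 0.0 down [-0.001  0.001 -1.   ] w 0.421 F [ 0.2  0.4 -3.7]
tool shift mm [  1.  180.7  -3.4]
[ 0.37274839 -0.45565624  0.06400132] [ 0.585976   -0.2605313   0.07503093]
```

```bash
python3 -m crank '[[[0,40,-3,0,0,0],[0,45,0,0,0,0],[0,45,0,0,0,0],[0,35,0,0,0,0],[0,14,0,0,0,0]]]' >/dev/null
python3 -m crank '[[[0,2,0,0,0,0],[0,0,0,0,0,0]]]'
python3 go.py .476 -.396 .0685
```

```text
time: 7.82
ee_pos: [0.4769, -0.3955, 0.071]
tcp_rot: [-1.573, -0.003, -0.0]
wrist_force: [-0.7, -0.2, -2.9]
gripper_width: 0.421
t 7.83 p [ 0.4769 -0.3955  0.071 ] jaw 0.1 down [ 0.002 -0.002 -1.   ] w 0.421 F [-0.7 -0.2 -2.9]
tool shift mm [-0.9  2.5 -0.5]
```

```bash
python3 -m crank '[[[0,1.5,0,0,0,0],[0,1,0,0,0,0],[0,0,0,0,0,0]]]'
python3 -m crank '[[[0,0,0,0,0,0],[0,0,0,0,0,0],[0,0,0,0,0,0],[0,0,0,0,0,0]]]' 0.2
python3 -m crank '[[[0,-20,0,0,0,0],[0,-40,0,0,0,0],[0,-45,0,0,0,0],[0,-40,0,0,0,0],[0,0,0,0,0,0]]]' 0.1
python3 go.py .6 -.061 .21
```

```text
time: 8.2
ee_pos: [0.4764, -0.3955, 0.0676]
tcp_rot: [-1.572, -0.002, -0.0]
wrist_force: [0.0, -0.1, 1.4]
gripper_width: 0.421
time: 8.7
ee_pos: [0.4759, -0.395, 0.0666]
tcp_rot: [-1.571, -0.001, 0.001]
wrist_force: [-0.1, -0.5, -0.5]
gripper_width: 0.784
time: 9.32
ee_pos: [0.478, -0.3969, 0.2185]
tcp_rot: [-1.578, -0.006, -0.005]
wrist_force: [0.8, 0.4, 0.2]
gripper_width: 0.902
t 9.32 p [ 0.478  -0.3969  0.2185] jaw 0.1 down [ 0.007 -0.007 -1.   ] w 0.902 F [0.8 0.4 0.2]
tool shift mm [122.3   7.1 335.9]
```

```bash
python3 -m crank '[[[10,0,25,0,0,0],[16,0,45,0,0,0],[16,0,45,0,0,0],[16,0,45,0,0,0],[16,0,45,0,0,0]]]' 0 >/dev/null
python3 -m crank '[[[16,0,45,0,0,0],[16,0,45,0,0,0],[12,0,30,0,0,0],[2,0,8,0,0,0],[0,0,0,0,0,0]]]' >/dev/null
python3 go.py .5995 -.061 .08
python3 - <<'E'
from m import *
tops(pts(cam('top')),dict(brk=(499,232)))
c=cam('side');save(c,'s2.png')
E
```

```text
t 10.57 p [ 0.5953 -0.0618  0.2114] jaw 0.1 down [-0.001 -0.    -1.   ] w 1.0 F [-0.6  0.7 -0.3]
tool shift mm [  4.3 131.4   0.8]
brk ztop 0.1357 n 46 mean [ 0.4707 -0.3958  0.1331] circ 0.4711 -0.3957 r 0.0129
```

View pics/s2.png

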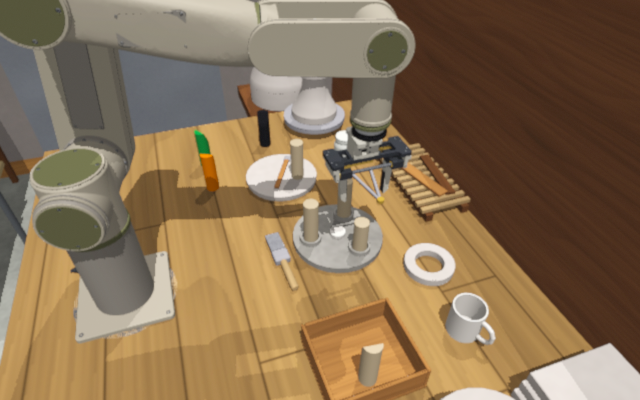

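The broken post stands in the crate at (370,362), and the bat and shelf are undisturbed. Next I descend on the short post.

```bash
python3 -m crank '[[[4,30,0.5,0,0,0],[0,35,0,0,0,0],[0,35,0,0,0,0],[0,30,0,0,0,0],[0,0,0,0,0,0]]]' >/dev/null
python3 go.py .5995 -.061 .08
python3 -m crank '[[[0,0,0,0,0,0],[0,0,0,0,0,0],[0,0,0,0,0,0],[0,0,0,0,0,0],[0,0,0,0,0,0]]]' 1 25 >/dev/null
python3 -m crank '[[[0,0,0,0,0,0],[0,0,0,0,0,0],[0,0,0,0,0,0],[0,0,0,0,0,0]]]'
python3 -m crank '[[[0,-20,0,0,0,0],[0,-40,0,0,0,0],[0,-40,0,0,0,0],[0,-30,0,0,0,0],[0,0,0,0,0,0]]]' >/dev/null
python3 go.py .476 -.316 .07
```

```text
t 11.3 p [ 0.5969 -0.0622  0.0786] jaw -0.0 down [-0.006  0.001 -1.   ] w 1.0 F [-0.6 -0.4 -0.3]
tool shift mm [ 2.6 -1.4  1.2]
time: 12.42
ee_pos: [0.5997, -0.0613, 0.0816]
tcp_rot: [-1.571, -0.001, 0.001]
wrist_force: [-0.1, -0.2, 0.3]
gripper_width: 0.425
t 13.05 p [ 0.6017 -0.0617  0.2161] jaw 0.1 down [ 0.007 -0.001 -1.   ] w 0.423 F [ 0.1 -0.6 -1.8]
tool shift mm [-126.9  145.6 -253.9]
```

```bash
python3 -m crank '[[[-10,0,-20,0,0,0],[-20,0,-40,0,0,0],[-20,0,-40,0,0,0],[-20,0,-40,0,0,0],[-20,0,-40,0,0,0]]]' >/dev/null
python3 -m crank '[[[-20,0,-40,0,0,0],[-12,0,-25,0,0,0],[-3,0,-9,0,0,0],[0,0,0,0,0,0]]]' >/dev/null
python3 go.py .476 -.316 .0705
python3 - <<'E'
from h import *
for n in('top','side'):
    c=cam(n);P=pts(c);z=P[...,2];r=np.hypot(P[...,0]-.5995,P[...,1]+.061)
    m=(abs(z-.034)<.006)&(r<.04)
    A=P[m][:,:2]; M=np.c_[2*A,np.ones(len(A))];x=np.linalg.lstsq(M,(A**2).sum(1),rcond=None)[0]
    print(n,len(A),'ring fit',x[:2].round(4),np.sqrt(x[2]+x[:2]@x[:2]).round(4),'enclosing',cv2.minEnclosingCircle(A.astype(np.float32)))
    if n=='top': save(c,'t3.png',(300,140,400,250),5)
E
```

```text
t 14.18 p [ 0.474  -0.3155  0.2104] jaw -0.0 down [-0.001  0.001 -1.   ] w 0.424 F [-0.2  0.3 -2. ]
tool shift mm [  2.2 139.9  -0.7]
top 123 ring fit [ 0.5997 -0.0601] 0.0263 enclosing ((0.5998511910438538, -0.060956165194511414), 0.029493799433112144)
side 0 ring fit [0. 0.] 0.0 enclosing ((0.0, 0.0), 0.0)
```

View pics/t3.png

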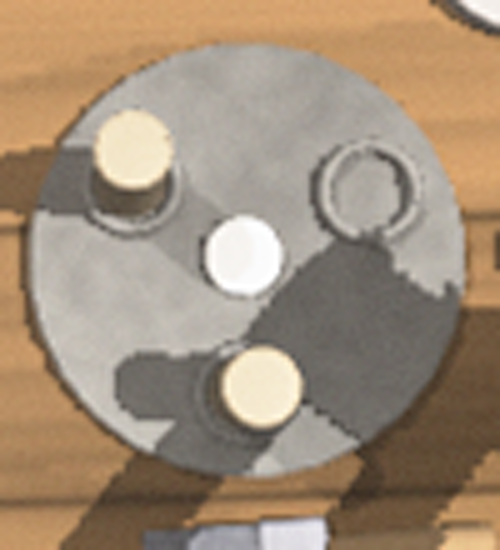

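The empty collar is at crop (368,190), and the fit gives (0.600,−0.061), which agrees with where the post stood. The test disc and the other two posts are undisturbed. Now I set the short post down in the crate.

```bash
python3 -m crank '[[[2,35,0,0,0,0],[0,45,0,0,0,0],[0,40,0,0,0,0],[0,18,0,0,0,0],[0,0,0,0,0,0]]]' >/dev/null
python3 -m crank '[[[0,1.5,0,0,0,0],[0,1,0,0,0,0],[0,0,0,0,0,0]]]'
python3 -m crank '[[[0,0,0,0,0,0],[0,0,0,0,0,0],[0,0,0,0,0,0],[0,0,0,0,0,0]]]' 0.2
python3 -m crank '[[[0,-20,0,0,0,0],[0,-40,0,0,0,0],[0,-45,0,0,0,0],[0,-45,0,0,0,0],[0,0,0,0,0,0]]]' 0.1
python3 go.py .5364 .294 .215
```

```text
time: 15.28
ee_pos: [0.4773, -0.3159, 0.0721]
tcp_rot: [-1.572, -0.002, -0.0]
wrist_force: [0.8, 0.6, -1.3]
gripper_width: 0.427
time: 15.78
ee_pos: [0.4769, -0.3155, 0.0712]
tcp_rot: [-1.571, -0.001, 0.001]
wrist_force: [-0.3, -1.0, -0.2]
gripper_width: 0.785
time: 16.4
ee_pos: [0.4792, -0.3173, 0.2282]
tcp_rot: [-1.577, -0.007, -0.005]
wrist_force: [-1.1, -0.7, -0.5]
gripper_width: 0.901
t 16.4 p [ 0.4792 -0.3173  0.2282] jaw 0.1 down [ 0.008 -0.006 -1.   ] w 0.901 F [-1.1 -0.7 -0.5]
tool shift mm [ 57.7   9.7 611.3]
```

```bash
python3 -m crank '[[[3,0,25,0,0,0],[4,0,45,0,0,0],[4,0,50,0,0,0],[4,0,50,0,0,0],[4,0,50,0,0,0]]]' 0 >/dev/null
python3 -m crank '[[[4,0,50,0,0,0],[4,0,50,0,0,0],[4,0,50,0,0,0],[5,0,50,0,0,0],[5,0,50,0,0,0]]]' >/dev/null
python3 -m crank '[[[5,0,45,0,0,0],[5,0,40,0,0,0],[5,0,30,0,0,0],[0,0,16,0,0,0],[0,0,0,0,0,0]]]' >/dev/null
python3 go.py .5364 .294 .08
python3 - <<'E'
from m import *
P=pts(cam('top'));tops(P,dict(short=(470,232),brk=(499,232),cl=(326,172),cn=(350,216)))
tops(pts(cam('side')),dict(spare=(297,150)))
E
```

```text
t 18.27 p [0.5319 0.2859 0.221 ] jaw 0.1 down [-0.001 -0.    -1.   ] w 1.003 F [ 0.2 -0.5  0.2]
tool shift mm [  4.6 141.    8.1]
short ztop 0.1079 n 160 mean [ 0.4743 -0.3143  0.1052] circ 0.4777 -0.3156 r 0.0208
brk ztop 0.135 n 48 mean [ 0.4704 -0.3957  0.1328] circ 0.4711 -0.3964 r 0.0134
cl ztop 0.1522 n 197 mean [0.6085 0.0748 0.1494] circ 0.6086 0.0748 r 0.0197
cn ztop 0.1515 n 196 mean [0.4885 0.0141 0.1492] circ 0.4882 0.0138 r 0.0199
spare ztop 0.1549 n 92 mean [0.5348 0.2918 0.1529] circ 0.5355 0.294 r 0.0205
```

Both unsound posts stand in the crate, and the sound posts have not moved. Now I grasp the spare.

```bash
python3 -m crank '[[[4.5,30,8,0,0,0],[0,40,0,0,0,0],[0,40,0,0,0,0],[0,29,0,0,0,0],[0,0,0,0,0,0]]]' >/dev/null
python3 -m crank '[[[0,0,0,0,0,0],[0,0,0,0,0,0]]]' >/dev/null
python3 go.py .5364 .294 .08
python3 -m crank '[[[0,0,0,0,0,0],[0,0,0,0,0,0],[0,0,0,0,0,0],[0,0,0,0,0,0],[0,0,0,0,0,0]]]' 1 25 >/dev/null
python3 -m crank '[[[0,0,0,0,0,0],[0,0,0,0,0,0],[0,0,0,0,0,0],[0,0,0,0,0,0]]]'
python3 -m crank '[[[0,-15,0,0,0,0],[0,-40,0,0,0,0],[0,-45,0,0,0,0],[0,-45,0,0,0,0],[0,-35,0,0,0,0]]]' >/dev/null
python3 -m crank '[[[0,0,0,0,0,0],[0,0,0,0,0,0]]]' >/dev/null
python3 go.py .5998 -.061 .26
```

```text
t 19.25 p [0.5383 0.2939 0.0845] jaw 0.0 down [ 0.003  0.001 -1.   ] w 0.997 F [-0.1  0.3  0.9]
tool shift mm [-1.9  4.5  0.1]
time: 20.38
ee_pos: [0.5368, 0.2936, 0.0821]
tcp_rot: [-1.571, -0.001, 0.001]
wrist_force: [0.4, 0.5, 0.4]
gripper_width: 0.425
t 21.25 p [0.5363 0.2933 0.2608] jaw 0.1 down [-0.002 -0.001 -1.   ] w 0.426 F [-0.2  0.5 -2.2]
tool shift mm [  63.2    0.9 -354.4]
```

```bash
python3 -m crank '[[[3,0,-20,0,0,0],[7,0,-40,0,0,0],[8,0,-45,0,0,0],[8,0,-45,0,0,0],[8,0,-45,0,0,0]]]' >/dev/null
python3 -m crank '[[[8,0,-45,0,0,0],[8,0,-45,0,0,0],[7,0,-40,0,0,0],[6,0,-22,0,0,0],[0,0,-7,0,0,0]]]' >/dev/null
python3 -m crank '[[[0,0,0,0,0,0],[0,0,0,0,0,0]]]' >/dev/null
python3 go.py .5998 -.061 .12
python3 - <<'E'
from h import *
# held post body as seen by the side camera, between fingers' ends and foot
P=pts(cam('side'));z=P[...,2];p=np.array(manip.state()['ee_pos'])
m=(abs(P[...,0]-p[0])<.04)&(abs(P[...,1]-p[1])<.04)&(z>p[2]-.055)&(z<p[2]-.01)
A=P[m]; print(len(A))
for a,b in((-.055,-.032),(-.032,-.01)):
    B=A[(A[:,2]>p[2]+a)&(A[:,2]<p[2]+b)]
    print(B[:,:2].min(0),B[:,:2].max(0),'z',B[:,2].mean())
B=A[:,:2];M=np.c_[2*B,np.ones(len(B))];x=np.linalg.lstsq(M,(B**2).sum(1),rcond=None)[0];print('axis',x[:2],np.sqrt(x[2]+x[:2]@x[:2]))
E
```

```text
t 22.75 p [ 0.6    -0.059   0.2621] jaw 0.1 down [-0.  0. -1.] w 0.424 F [-0.3  0.5 -3. ]
tool shift mm [ -0.2 142.1  -2. ]
245
[ 0.57872879 -0.07843527] [ 0.61548099 -0.04396904] z 0.21897086713990221
[ 0.57832807 -0.07824427] [ 0.61511838 -0.05137277] z 0.2415834326263189
axis [ 0.59888506 -0.05704676] 0.018839634025948123
```

The held post is upright, with its axis within about 1 mm of the TCP. Lowering it into the collar.

```bash
python3 -m crank '[[[0,35,-2,0,0,0],[0,45,0,0,0,0],[0,45,0,0,0,0],[0,27,0,0,0,0],[0,0,0,0,0,0]]]' >/dev/null
python3 -m crank '[[[0,0,0,0,0,0],[0,0,0,0,0,0]]]' >/dev/null
python3 go.py .5998 -.061 .0825
```

```text
t 23.68 p [ 0.6017 -0.0624  0.1125] jaw 0.1 down [ 0.004 -0.001 -1.   ] w 0.424 F [-0.1  0.  -3.3]
tool shift mm [-2.  30.   1.4]
```

```bash
python3 -m crank '[[[0,5,0,0,0,0],[0,0,0,0,0,0],[0,0,0,0,0,0],[0,0,0,0,0,0]]]' >/dev/null
python3 go.py .5998 -.061 .0825
```

```text
t 24.18 p [ 0.6002 -0.0624  0.1052] jaw 0.0 down [ 0.  0. -1.] w 0.428 F [-0.9 -0.5 -2.2]
tool shift mm [-0.4 22.7  1.4]
```

```bash
python3 -m crank '[[[0,5,1.2,0,0,0],[0,5,0,0,0,0],[0,4,0,0,0,0],[0,3,0,0,0,0],[0,0,0,0,0,0]]]'
python3 -m crank '[[[0,2,0,0,0,0],[0,1.5,0,0,0,0],[0,0,0,0,0,0],[0,0,0,0,0,0]]]'
python3 go.py .5998 -.061 .0825
```

```text
time: 24.8
ee_pos: [0.5999, -0.0611, 0.0877]
tcp_rot: [-1.571, -0.0, 0.001]
wrist_force: [-0.1, -0.8, -2.2]
gripper_width: 0.427
time: 25.3
ee_pos: [0.6002, -0.0612, 0.0847]
tcp_rot: [-1.571, -0.001, 0.001]
wrist_force: [0.2, -0.3, -3.0]
gripper_width: 0.428
t 25.3 p [ 0.6002 -0.0612  0.0847] jaw 0.1 down [ 0. -0. -1.] w 0.428 F [ 0.2 -0.3 -3. ]
tool shift mm [-0.4  2.2  0.2]
```

```bash
python3 -m crank '[[[0,1,0,0,0,0],[0,1,0,0,0,0],[0,0,0,0,0,0],[0,0,0,0,0,0]]]'
python3 -m crank '[[[0,0.7,0,0,0,0],[0,0,0,0,0,0],[0,0,0,0,0,0]]]'
```

```text
time: 25.8
ee_pos: [0.6001, -0.0611, 0.0826]
tcp_rot: [-1.571, -0.001, 0.001]
wrist_force: [-0.3, 0.5, -2.6]
gripper_width: 0.423
time: 26.18
ee_pos: [0.6003, -0.0612, 0.0821]
tcp_rot: [-1.571, -0.001, 0.0]
wrist_force: [0.3, -0.2, -1.8]
gripper_width: 0.425
```

Weight is transferring to the shelf, so I'll go down a final fraction and release.

```bash
python3 -m crank '[[[0,0.5,0,0,0,0],[0,0,0,0,0,0]]]'
python3 -m crank '[[[0,0,0,0,0,0],[0,0,0,0,0,0],[0,0,0,0,0,0],[0,0,0,0,0,0],[0,0,0,0,0,0]]]' 0
python3 -m crank '[[[0,-10,0,0,0,0],[0,-30,0,0,0,0],[0,-45,0,0,0,0],[0,-45,0,0,0,0],[0,-20,0,0,0,0]]]' >/dev/null
python3 -m crank '[[[0,0,-25,0,0,0],[0,0,-45,0,0,0],[0,0,-45,0,0,0],[0,0,-25,0,0,0],[0,0,0,0,0,0]]]' >/dev/null
python3 go.py
python3 - <<'E'
from m import *
t=cam('top');s=cam('side');P=pts(t)
tops(P,dict(cl=(326,172),new=(376,172),cn=(350,216)))
tops(pts(s),dict(new=(361,215)))
cv2.imwrite('pics/fin.png',np.vstack([t['frame'][40:330,60:,::-1],s['frame'][100:,:580,::-1]]))
E
```

```text
time: 26.42
ee_pos: [0.6003, -0.0612, 0.082]
tcp_rot: [-1.571, -0.001, 0.0]
wrist_force: [-2.1, 0.6, 5.2]
gripper_width: 0.428
time: 27.05
ee_pos: [0.6001, -0.0611, 0.0814]
tcp_rot: [-1.571, -0.001, 0.001]
wrist_force: [0.8, 0.1, 0.7]
gripper_width: 0.913
t 28.3 p [ 0.5998 -0.2025  0.2306] jaw -0.1 down [-0.001  0.001 -1.   ] w 0.999 F [-0.9  0.3 -0.4]
cl ztop 0.1524 n 196 mean [0.6085 0.0749 0.1494] circ 0.6088 0.0749 r 0.0198
new ztop 0.1521 n 192 mean [ 0.5994 -0.059   0.1494] circ 0.5995 -0.0589 r 0.0198
cn ztop 0.152 n 197 mean [0.4884 0.0142 0.1494] circ 0.4884 0.014 r 0.0198
new ztop 0.1537 n 77 mean [ 0.5883 -0.0616  0.1517] circ 0.5959 -0.059 r 0.0196
```

View pics/fin.png

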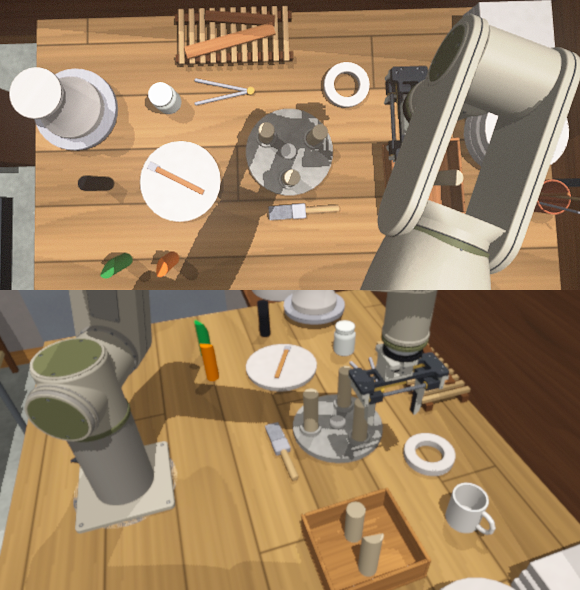

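The picture shows three full-height posts in the collars and both unsound posts in the crate. The bat holds only the scraper, and the bystanders have not moved. Handing in.

```bash
python3 -c "
from plant import manip; print(manip.sign_off())"
```

```text
the job is handed in; nothing more can be done
None
```

The job is done and handed in at about 28 s. I moved the broken post from the bat to the crate, then the short post from its collar to the crate. The sound spare then went into the freed collar.

**Last checks:**
- **Kiln shelf:** all three posts in the collars read the same top height, 0.152 m in the top view. The new one is at (0.5995, −0.059), about 2 mm from the collar centre I had measured and within the 4.5 mm play.
- **Scrap crate:** both unsound posts stand upright in it.
- **Other things:** the scraper, test disc and other bystanders look unmoved in the pictures.
- **Robot:** the gripper was open and clear of everything.

**Disagreements:** the side camera put the new post's centre about 4 mm off in x. The gripper partly hid the post from that camera, so I trusted the top view. The short post was let go about 1–2 mm above the crate floor and stayed standing.

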